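# Hold the heel drilling guide in the fixture's corner

### The arm

A 6-joint arm with a two-finger parallel gripper is mounted at the origin on the work surface. World frame = base frame: x ahead of the robot, y to its left, z up, the work surface at z = 0. Lengths are in m, angles in rad, forces in N, time in s.
With the tool pointing down it reaches from about 0.25 to 0.85 m from the base axis. Payload 12.5 kg.
Tool frame: the origin (TCP) lies midway between the tips of the shut fingers; the grasp point (between the pads) lies 19 mm behind it; y points along the fingers, x is the direction in which the jaws open and shut, and the axes are right-handed (so a half turn about y gives the same grasp; the last joint's range is limited). The gripper opens to 93 mm and grips with 3 to 60 N. Pads are 15 mm wide; open, the fingers measure 128 mm over their backs; the gripper's body (75 mm by 188 mm) begins 65 mm behind the grasp point.
Start: joints at [1.099, 0.351, 1.652, -0, 1.139, -0.085], TCP at [0.207, 0.509, 0.219] pointing down, gripper open.
Joint ranges: [-2.75, 2.75], [-0.79, 2.1], [0.01, 2.65], [-1.57, 4.71], [0.07, 3.14], [-2.87, 2.87]. Speed limits (rad/s): [2.22, 2.22, 2.79, 3.14, 3.14, 3.14].

### API

Orientations are given as [roll, pitch, yaw] about the fixed x, y, z axes, in that order (R = Rz(yaw) Ry(pitch) Rx(roll)).
In Python, from rig import env gives the robot as it stands.
- The arm moves only by the tool send_rows, never from a script. Its argument "deltas" is one flat list of numbers, 5 for each row, row after row: the finger opening in m, from 0 to 0.093, then the shift along the tool's x, y, z in m, then the turn about the tool's y in degrees. A call has 1 to 8 rows; each row is the pose to reach, as a shift and turn from the pose commanded when the call began, along the tool's axes at that moment; what a row does not reach only later rows make up. A row lasts 1/10 s, in which the tool goes at most 50 mm and 8.59 degrees, less where a joint would pass 70% of its speed; a pose out of reach is approached as far as the arm can. A call with a gripper value outside its range is refused whole. The fingers move at their own pace and stop on an object; the grip force is fixed at half the most. Time passes only in rows, so rows that repeat a pose let the fingers close. It gives the time, the measured TCP pose, the force and the opening at its end, in the units of the state.
- env.read_state(): the state, without advancing time (a new reading comes with each control period).
- env.read_camera(name): name is "scene" or "side" or "wrist"; returns a dict with "image" (400x640x3 uint8, red, green, blue), "range_z" (400x640 float32, m along the optical axis (not along the pixel's ray), 0 where there is no reading), "camera_matrix" (3x3 intrinsics, pixels), "xyz" and "orientation" of the camera in the world; the wrist camera has in their place "mount" (4x4, takes a point from camera to tool coordinates, whose origin is the TCP and whose axes are the tool frame's). Camera axes: x right, y down, z forward; pixel columns grow to the right and rows downward; lengths in m; the calibration is good to about 2 mm. A picture is of the moment at which its call begins: read the wrist's pose just before it.
- env.close_job(): hands the job in, once; it reports no verdict.
The state is a dict: "time": time; "joint_positions": joint angles; "joint_vel": joint speeds; "effort": joint torques, N m; "tool_pos": TCP position; "tcp_rot": TCP orientation; "contact_force": force on the tool from outside, world axes, zero at the start; "ft_torque": the same for the moment, N m; "opening": finger opening in m.
Only numpy, scipy, OpenCV 4.12 (cv2) and the standard library are available. Lean on these libraries where they do the work, as an engineer would, in place of code of your own. Each camera call takes 0.05 s, during which the arm holds its last target.

### The job

Lift the drilling guide with the square foot up and off its hook, and stand it on the bed of the green corner fixture, foot flat on the bed. Slide it into the corner until it lies flush against both steel fences at once, and finish while still gripping it and pushing it steadily against both fences with a few newtons each, as if for drilling; do not let go. Leave the round-footed stamp on its hook and the other things on the bench where they are.

Things in the scene. Friction and masses are not known exactly. Their poses are not given: they have to be found in the camera images.
- guide: Aluminium drilling guide, 0.2 to 0.42 kg: square foot 56 x 56 x 36 mm high with four dark bushings on top, all four sides alike, and a flat upright handle on it, 30 mm wide (along y), 12 mm thick (along x), from 36 to 106 mm above the underside. Starts upright and loose, hanging from the hook of hook_a, underside 70 mm above the table. Origin: centre of the foot's underside; z up.
- guide_grip (a point): Point on the guide's axis 82 mm above its underside, a good place to grip, across the 30 mm width or the 12 mm thickness. Below 76 mm the handle has a window 18 mm wide, right through along x, from 36 to 76 mm up (6 mm bars beside it); above it is solid. The hook passes through the window and bears on its upper edge.
- hook_a: Fixed stand that carries the guide; the two stands may swap sides. Origin on the table under the hanging handle. A level bar 8 mm thick, axis 142 mm above the table, runs along the stand's x from an upright rod at x = +75 mm to x = -18 mm, then bends up to the tip. Foot plate 100 x 90 x 12 mm, x from +25 to +125 mm.
- hook_tip (a point): Upturned free end of hook_a's bar, at x = -30 mm of the stand, 155 mm above the table (its top 159 mm); it points along the stand's -x, roughly to the robot. To take the guide off: raise it 15 to 30 mm (22 is best), then move it at least 50 mm along the stand's -x.
- fixture: Fixed green corner fixture: bed plate 190 x 190 mm (from -100 to +90 mm in x and in y -90 to +100 mm), its top 16 mm above the table. Origin on the table. Two steel fences, 30 mm high above the bed and 14 mm thick, meet at a right angle at the bed's +x, -y corner. Bed and fences are smooth and slippery (friction about 0.25).
- fence_far: Steel fence on the fixture's +x side, running along the fixture's y from -74 to +50 mm; its face towards the corner is the plane fixture x = +60 mm. Origin: middle of its length, at the bed's surface. Rigid.
- fence_side: Steel fence on the fixture's -y side, running along the fixture's x from -50 to +74 mm; its face towards the corner is the plane fixture y = -60 mm. Origin: middle of its length, at the bed's surface. Rigid.
- seat (a point): Point on the bed's top surface where the middle of the guide's underside lies when the guide touches both fences: 28 mm from each fence face, fixture (32, -32, 16) mm. Axes as the fixture's.
- round_stamp: Bystander: aluminium stamp with the same handle but a round foot 54 mm across, hanging on the other hook stand. Origin: centre of its underside.
- hook_b: Fixed stand, same as hook_a, that carries the round stamp. Origin on the table, right under the hanging handle.
- heel_lift: Bystander: D-shaped black rubber heel lift, 44 x 44 x 7 mm, lying on the fixture's bed near its -x, +y corner, away from the fences. Origin: underside.
- tack_tin: Bystander: round steel tin, 60 mm across, 45 mm high. Origin: underside.
- polish_jar: Bystander: amber jar, 54 mm across, 55 mm high. Origin: underside.
- hammer: Bystander: hammer lying beyond the fixture.
- shoe_brush: Bystander: brush lying to the right of the fixture.
Mind the look-alikes: they are no part of the job. What is shaped like the guide but turquoise is not meant. Leave any white look-alike of the hook_a alone.

How it is judged:
On the way:
1. the guide is held in the gripper, off its hook: clear of the stand (contact force between the fingers and guide above 1 N and contact force between guide and hook_a below 0.05 N and contact force between guide and fixture below 0.05 N and x of guide in the frame of hook_a below -0.045 m and height (world z) of guide above 0.03 m), for 0.2 s.
At the end, for the whole second after the job is handed in: The guide stands on the bed at the seat (within 3 mm in x and y, 2 mm in z), upright and square to the fences (within 0.06 rad), at rest, pressed with over 1.5 N against each of the two fences, and still gripped by the fingers (over 2 N) (contact force between guide and fence_far above 1.5 N and contact force between guide and fence_side above 1.5 N and contact force between the fingers and guide above 2 N and x of guide in the frame of seat between -0.003 and 0.003 m and y of guide in the frame of seat between -0.003 and 0.003 m and z of guide in the frame of seat between -0.002 and 0.002 m and (angle between the x axis of guide and the x axis of fixture, either way round below 0.06 rad or angle between the x axis of guide and the y axis of fixture, either way round below 0.06 rad) and angle between guide's own z axis and vertical below 0.06 rad and linear speed of guide below 0.01 m/s); the arm keeps its last pose, push and grip.
It fails at once if a bystander (round stamp, heel lift, tin, jar, hammer or brush) is moved more than 25 mm (distance of any of round_stamp, heel_lift, tack_tin, polish_jar, hammer, shoe_brush from where it was at the start of the episode above 0.025 m).
It also fails if it takes over 72 s, if anything falls off the work surface, if the arm or the gripper's body presses on something with over 40 N, if the wrist force passes 120 N, or if a joint passes its speed limit or range.

## Working session

There is one attempt and no reset: what is moved stays moved. The work goes in short steps, Python scripts to look and compute and a tool call to move; the robot and the scene stay as the last step left them, time stands still between calls to the robot, and variables do not carry over. Pictures are saved under pics/ and viewed, and the job is handed in when it is done.

Besides the shell and the picture viewer there is one more tool, called after "Request:" in YAML: its name, and indented under it one key for each argument. send_rows: Moves the arm, as the interface text tells. Its arguments: {"type":"object","properties":{"deltas":{"type":"array"}},"required":["deltas"]}

```bash
ls; mkdir -p pics
cat > h.py <<'E'
import numpy as np, cv2
from rig import env
from scipy.spatial.transform import Rotation as R
def cam(n):
    s=env.read_state(); c=env.read_camera(n); c['s']=s
    K=np.array(c['camera_matrix'])
    if n=='wrist':
        T=np.eye(4);T[:3,:3]=R.from_euler('xyz',s['tcp_rot']).as_matrix();T[:3,3]=s['tool_pos']
        M=T@np.array(c['mount'])
        c['Rm'],c['t']=M[:3,:3],M[:3,3]
    else:
        c['Rm']=R.from_euler('xyz',c['orientation']).as_matrix();c['t']=np.array(c['xyz'])
    z=c['range_z'];v,u=np.mgrid[:z.shape[0],:z.shape[1]]
    P=np.stack([(u-K[0,2])/K[0,0]*z,(v-K[1,2])/K[1,1]*z,z],-1)
    c['P']=P@c['Rm'].T+c['t']; c['P'][z==0]=np.nan
    return c
def save(im,n): cv2.imwrite('pics/'+n,im[...,::-1])
E
python3 - <<'E'
from h import *
for n in ['scene','side','wrist']:
    c=cam(n);save(c['image'],n+'0.png');np.savez('/tmp/'+n+'0.npz',img=c['image'],P=c['P'],K=c['camera_matrix'],Rm=c['Rm'],t=c['t'])
    print(n,c['t'],c.get('orientation'))
print(env.read_state())
E
```

```text
pics
scene [ 1.24172853 -0.4925902   0.93910019] [-2.32972939  0.01802084  1.00848918]
side [-0.12421429 -0.80846477  0.92034694] [-2.24699551  0.00776029 -0.67719876]
wrist [0.13608657 0.53744654 0.38377616] None
{'time': 0.15, 'joint_positions': array([ 1.09941009e+00,  3.51110692e-01,  1.65224467e+00, -7.49042312e-06,
        1.13911755e+00, -8.45668386e-02]), 'joint_vel': array([-0.00048655, -0.00326622, -0.00139437,  0.00109378,  0.00207156,
        0.00037294]), 'effort': array([ 1.39743166e-03, -4.97465479e+01, -2.85347146e+01,  7.00216368e-02,
        2.45431415e-02, -7.68545624e-05]), 'tool_pos': array([0.20732896, 0.50914911, 0.2182384 ]), 'tcp_rot': array([-1.57072875e+00,  8.77684891e-04,  1.18398010e+00]), 'contact_force': array([-0.22459942, -0.16831486,  0.39707957]), 'ft_torque': array([ 0.00340981,  0.03762314, -0.00586541]), 'opening': 0.09297277760976026}
```

View pics/scene0.png

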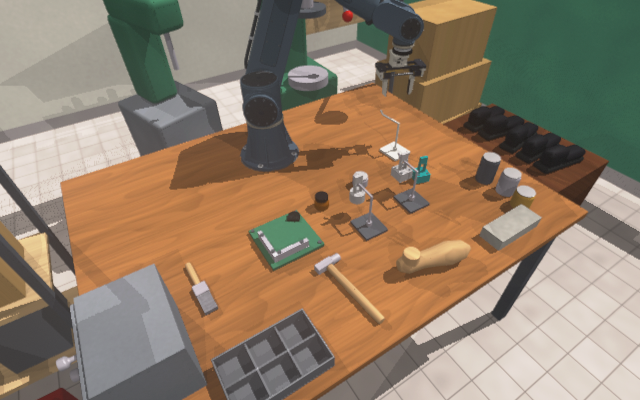

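View pics/side0.png

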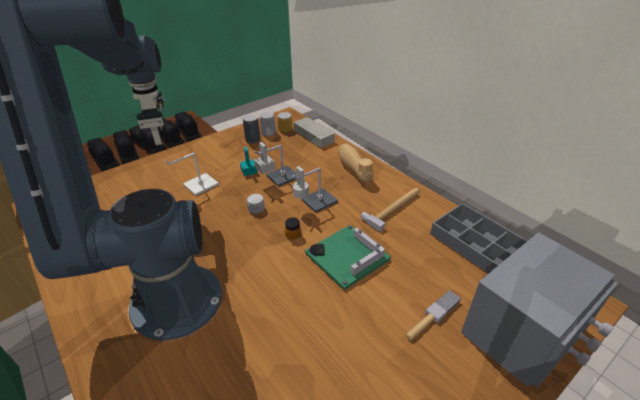

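View pics/wrist0.png

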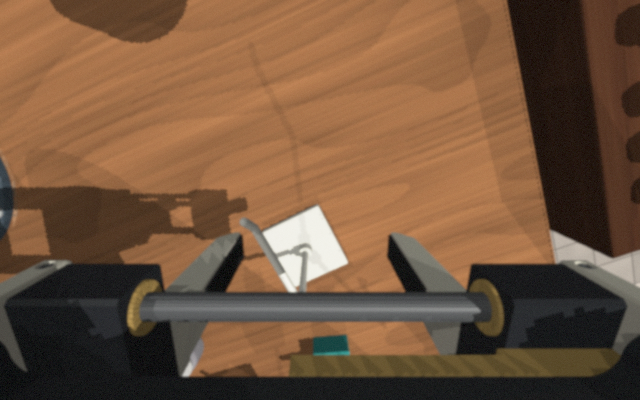

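Run:
```python
import numpy as np,cv2
a=np.load('/tmp/scene0.npz');b=np.load('/tmp/side0.npz')
A=cv2.resize(a['img'][125:255,240:440],None,fx=4,fy=4,interpolation=cv2.INTER_CUBIC)
B=cv2.resize(b['img'][130:290,230:400],None,fx=3.6,fy=3.6,interpolation=cv2.INTER_CUBIC)
cv2.imwrite('pics/cA.png',A[...,::-1]);cv2.imwrite('pics/cB.png',B[...,::-1])
for (n,pts) in (('scene',[(357,187),(402,167),(423,170),(320,200),(370,228),(411,203),(285,240)]),('side',[(301,188),(265,162),(350,255),(256,204),(318,200),(280,176)])):
    z=np.load('/tmp/%s0.npz'%n)
    for u,v in pts: print(n,u,v,z['P'][v,u].round(3))
```

```text
scene 357 187 [0.489 0.109 0.106]
scene 402 167 [0.488 0.313 0.105]
scene 423 170 [0.489 0.431 0.04 ]
scene 320 200 [ 0.427 -0.005  0.054]
scene 370 228 [0.6   0.088 0.01 ]
scene 411 203 [0.583 0.29  0.01 ]
scene 285 240 [ 0.492 -0.184  0.015]
side 301 188 [0.499 0.081 0.106]
side 265 162 [0.49  0.289 0.108]
side 350 255 [ 0.478 -0.192  0.019]
side 256 204 [0.375 0.178 0.04 ]
side 318 200 [0.575 0.087 0.012]
side 280 176 [0.552 0.295 0.014]
```

View pics/cA.png

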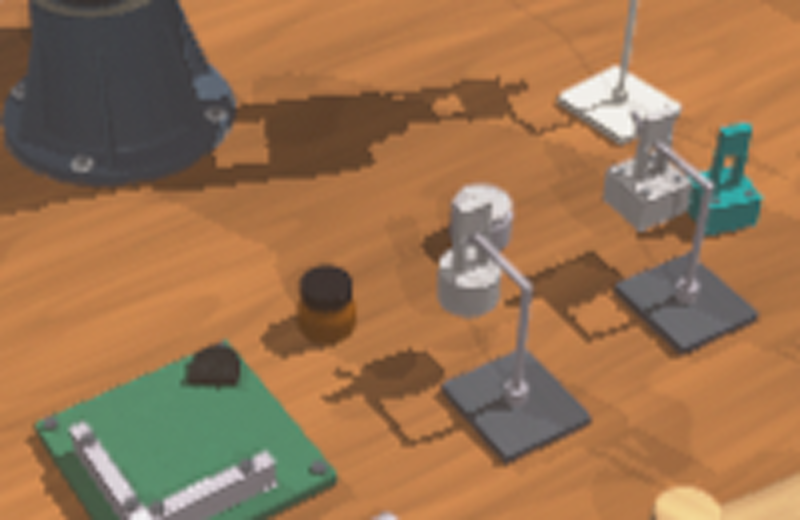

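View pics/cB.png

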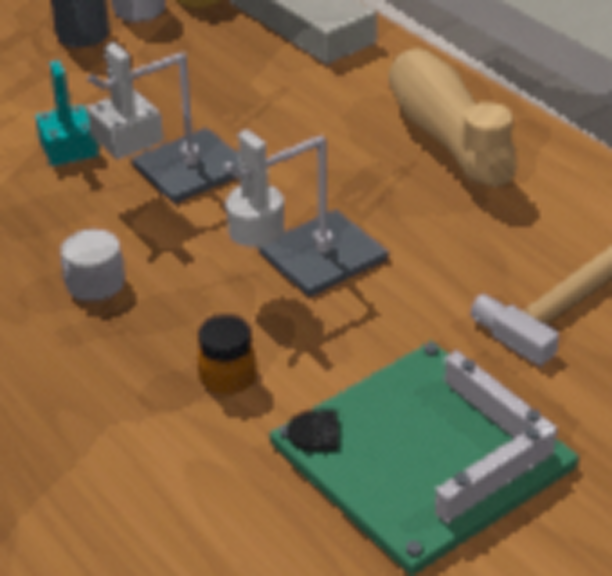

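Candidates in the scene image are:
- square-foot guide at (402,167)
- round stamp at (357,187)
- turquoise look-alike at (423,170)
- white hook stand at (393,150)

The crop shows the square foot with bushings on the left stand, so that stand is hook_a and (402,167) is my pick. Next I'll measure the plates, fences and handle.

```bash
cat > m.py <<'E'
from h import *
def rect(P2):
    r=cv2.minAreaRect((P2*1000).astype(np.float32)); return np.array(r[0])/1000,r[1],r[2]
def meas(d):
    P=d['P'];img=d['img'];hsv=cv2.cvtColor(img,cv2.COLOR_RGB2HSV);H,S,V=[hsv[...,i] for i in range(3)]
    x,y,z=P[...,0],P[...,1],P[...,2]
    def cl(m,k=3):
        m=cv2.morphologyEx(m.astype(np.uint8),cv2.MORPH_OPEN,np.ones((k,k)));n,l,s,_=cv2.connectedComponentsWithStats(m)
        return l==1+np.argmax(s[1:,4]) if n>1 else m>0
    with np.errstate(all='ignore'):
        p=(x>.5)&(x<.72)&(y>.2)&(y<.4)&(z>.004)&(z<.022)&(S<90)
        g=(x>.35)&(x<.6)&(y>-.35)&(y<-.05)&(z>.008)&(z<.024)&(H>60)&(H<90)&(S>80)
        f=(x>.35)&(x<.65)&(y>-.35)&(y<-.05)&(z>.038)&(z<.056)&(S<60)&(V>90)
        h=(x>.4)&(x<.54)&(y>.22)&(y<.37)&(z>.168)&(z<.185)&(S<60)
        foot=(x>.4)&(x<.54)&(y>.22)&(y<.37)&(z>.10)&(z<.112)&(S<60)
    for n,m in (('plate',cl(p)),('bed',cl(g)),('fence',cl(f,1)),('handletop',h),('foottop',foot)):
        Q=P[m]; 
        if len(Q)>5: print(n,len(Q),*[np.round(v,3) for v in rect(Q[:,:2])],'z',np.median(Q[:,2]).round(4),'mean',Q.mean(0).round(3))
if __name__=='__main__':
    for n in('scene','side'):print(n);meas(np.load('/tmp/%s0.npz'%n))
E
python3 m.py
```

```text
scene
plate 453 [0.566 0.304] [ 99.101 108.046] 88.288 z 0.0119 mean [0.574 0.296 0.012]
bed 1190 [ 0.481 -0.159] [190.105 151.354] 2.272 z 0.0166 mean [ 0.471 -0.159  0.017]
fence 332 [ 0.499 -0.194] [126.361 125.73 ] 89.283 z 0.0462 mean [ 0.529 -0.217  0.046]
handletop 32 [0.497 0.304] [31.107 12.52 ] 86.132 z 0.174 mean [0.498 0.302 0.173]
foottop 141 [0.496 0.303] [57.903 61.655] 87.546 z 0.1059 mean [0.503 0.3   0.106]
side
plate 323 [0.568 0.3  ] [ 92.652 100.362] 87.269 z 0.0122 mean [0.561 0.298 0.012]
bed 2033 [ 0.476 -0.18 ] [186.189 189.253] 0.056 z 0.0161 mean [ 0.462 -0.183  0.016]
fence 350 [ 0.497 -0.196] [126.724 124.309] 88.247 z 0.0458 mean [ 0.516 -0.225  0.045]
handletop 24 [0.495 0.303] [32.126 11.513] 85.356 z 0.1746 mean [0.495 0.303 0.174]
foottop 124 [0.495 0.303] [59.276 56.191] 86.356 z 0.1058 mean [0.491 0.297 0.106]
```

Request:
send_rows:
  deltas: [0.07,-0.01,-0.02,-0.03,0,0.07,-0.025,-0.042,-0.07,-4,0.07,-0.04,-0.042,-0.115,-8,0.07,-0.055,-0.042,-0.16,-12,0.07,-0.07,-0.042,-0.205,-16,0.07,-0.087,-0.042,-0.25,-19,0.07,-0.103,-0.042,-0.293,-19,0.07,-0.103,-0.042,-0.293,-19]

```text
time: 0.95
tool_pos: [0.4429, 0.3002, 0.2603]
tcp_rot: [-1.571, 0.001, 1.511]
contact_force: [-0.7, -0.4, -0.0]
opening: 0.0701
```

```bash
cat > w.py <<'E'
import sys
from h import *
c=cam('wrist');n=sys.argv[1];save(c['image'],n+'.png');np.savez('/tmp/%s.npz'%n,img=c['image'],P=c['P'],K=c['camera_matrix'],Rm=c['Rm'],t=c['t'])
s=c['s'];print(s['time'],s['tool_pos'],s['tcp_rot'],np.round(s['contact_force'],2),s['opening'])
E
python3 w.py w1; python3 -c "
from m import *
meas(np.load('/tmp/w1.npz'))"
```

```text
0.95 [0.44290979 0.30020601 0.26033166] [-1.57122508e+00  8.32145887e-04  1.51123153e+00] [-0.71 -0.42 -0.01] 0.07013744027169559
plate 768 [0.568 0.279] [ 40.615 101.751] 88.278 z 0.0114 mean [0.581 0.273 0.011]
bed 6484 [ 0.471 -0.13 ] [138.711 180.614] 77.895 z 0.0156 mean [ 0.482 -0.133  0.015]
fence 347 [ 0.552 -0.16 ] [60.083 14.803] 89.535 z 0.0456 mean [ 0.55  -0.16   0.045]
handletop 407 [0.496 0.306] [29.127 12.259] 86.076 z 0.175 mean [0.495 0.306 0.174]
foottop 1343 [0.496 0.306] [55.398 55.935] 88.35 z 0.1054 mean [0.489 0.306 0.105]
```

View pics/w1.png

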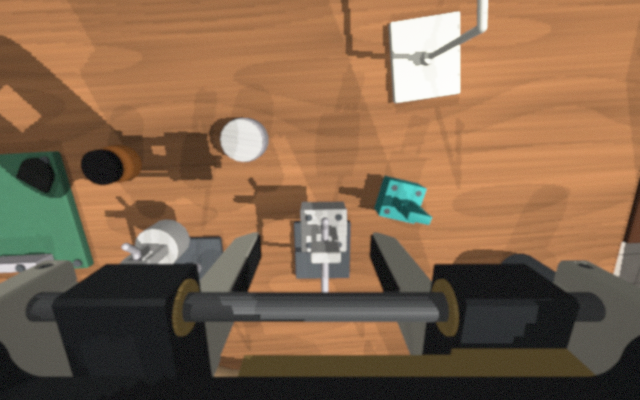

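The handle top (about (325,225)) sits between the fingers, and the views agree on it: centre (0.496, 0.305), z 0.175. Descending to grip it across its width.

Request:
send_rows:
  deltas: [0.07,0.004,0,-0.03,0,0.07,0.008,0.02,-0.053,0,0.07,0.008,0.055,-0.053,0,0.07,0.008,0.09,-0.053,0,0.07,0.008,0.115,-0.053,0,0.07,0.008,0.124,-0.053,0,0.07,0.008,0.124,-0.053,0]

```text
time: 1.7
tool_pos: [0.4924, 0.309, 0.1359]
tcp_rot: [-1.569, 0.001, 1.516]
contact_force: [-0.2, -0.2, -0.4]
opening: 0.0699
```

```bash
python3 w.py w2
```

```text
1.7 [0.49240147 0.30899111 0.13594571] [-1.56912012e+00  8.60821568e-04  1.51645398e+00] [-0.22 -0.16 -0.4 ] 0.06993036261491326
```

View pics/w2.png

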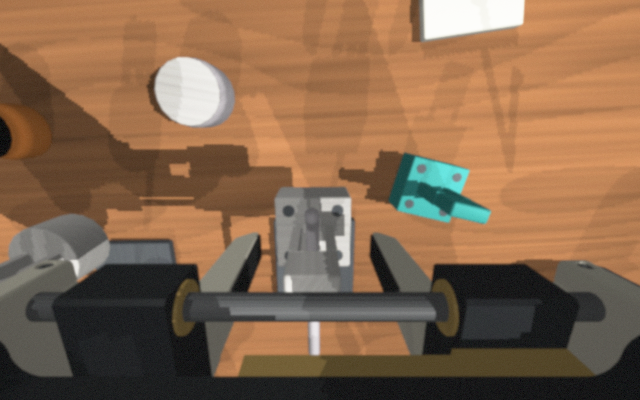

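Request:
send_rows:
  deltas: [0.07,0,0,0,0,0.07,0,0,0,0]

```text
time: 1.95
tool_pos: [0.4938, 0.3089, 0.138]
tcp_rot: [-1.573, -0.001, 1.516]
contact_force: [-0.2, -0.7, -0.1]
opening: 0.0702
```

```bash
python3 -c "
from h import *
for n in('wrist','scene','side'):
    s=cam(n)['s'];print(s['time'],s['tool_pos'],s['tcp_rot'],s['joint_positions'])"
```

```text
1.95 [0.49380101 0.30893759 0.13801778] [-1.57268430e+00 -1.16544804e-03  1.51569132e+00] [ 4.79117283e-01  4.99930754e-01  1.64164989e+00  4.96925808e-05
  9.97793681e-01 -1.03659983e+00]
2.0 [0.49368939 0.30884262 0.13778455] [-1.57234006e+00 -9.50502836e-04  1.51568661e+00] [ 4.79065344e-01  5.00175834e-01  1.64191223e+00  3.82337732e-05
  9.97691986e-01 -1.03664123e+00]
2.05 [0.49361254 0.30872622 0.1375362 ] [-1.57202456e+00 -7.21619374e-04  1.51565484e+00] [ 4.78965756e-01  5.00463325e-01  1.64214748e+00 -4.93457193e-06
  9.97557327e-01 -1.03668597e+00]
```

Request:
send_rows:
  deltas: [0.07,-0.003,0.001,-0.002,0,0.03,-0.003,0.001,-0.002,0,0.02,-0.003,0.001,-0.002,0,0.015,-0.003,0.001,-0.002,0,0.015,-0.003,0.001,-0.002,0,0.015,-0.003,0.001,-0.002,0]

```text
time: 2.7
tool_pos: [0.4951, 0.3054, 0.1356]
tcp_rot: [-1.571, 0.0, 1.516]
contact_force: [-0.2, 1.2, 0.1]
opening: 0.0348
```

Request:
send_rows:
  deltas: [0.005,0,0,0,0,0.005,0,0,0,0,0.005,0,0,0,0]

```text
time: 3.0
tool_pos: [0.4952, 0.3055, 0.1357]
tcp_rot: [-1.571, -0.0, 1.516]
contact_force: [0.2, 0.7, -0.4]
opening: 0.0295
```

Request:
send_rows:
  deltas: [0.005,0,-0.006,0,0,0.005,0,-0.013,0,0,0.005,0,-0.019,0,0,0.005,0,-0.022,0,0,0.005,0,-0.022,0,0,0.005,0,-0.022,0,0]

```text
time: 3.6
tool_pos: [0.4951, 0.3053, 0.1575]
tcp_rot: [-1.571, 0.0, 1.516]
contact_force: [0.3, -0.4, -2.8]
opening: 0.03
```

```bash
python3 w.py w3
python3 - <<'E'
from h import *
for n,b in(('scene',(120,230,340,450)),('side',(130,230,220,340))):
    c=cam(n);save(cv2.resize(c['image'][b[0]:b[1],b[2]:b[3]],None,fx=5,fy=5,interpolation=2),n+'3.png')
    P=c['P'];i=c['image'];S=cv2.cvtColor(i,cv2.COLOR_RGB2HSV)[...,1]
    m=(P[...,0]>.45)&(P[...,0]<.54)&(P[...,1]>.25)&(P[...,1]<.36)&(P[...,2]>.118)&(P[...,2]<.135)&(S<60)
    print(m.sum(),P[m].mean(0),np.median(P[m][:,2]))
E
```

```text
3.6 [0.4950569  0.30534983 0.15754377] [-1.57063801e+00  1.02166094e-04  1.51560813e+00] [ 0.31 -0.36 -2.84] 0.029950956229500215
138 [0.50203347 0.29235963 0.12631317] 0.12707434035279158
133 [0.48940539 0.29269576 0.12637909] 0.12692106192696562
```

View pics/side3.png

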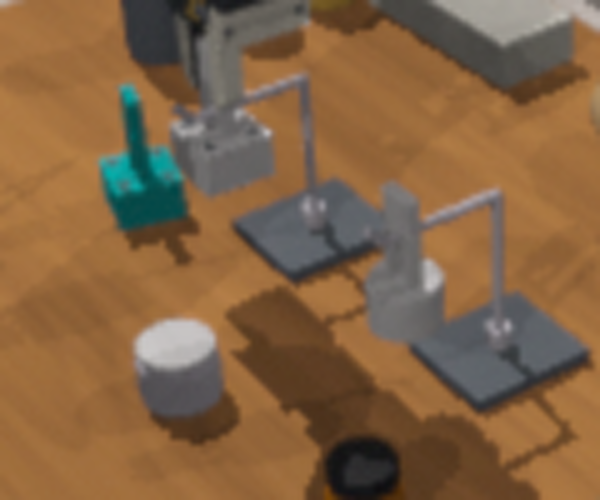

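View pics/scene3.png

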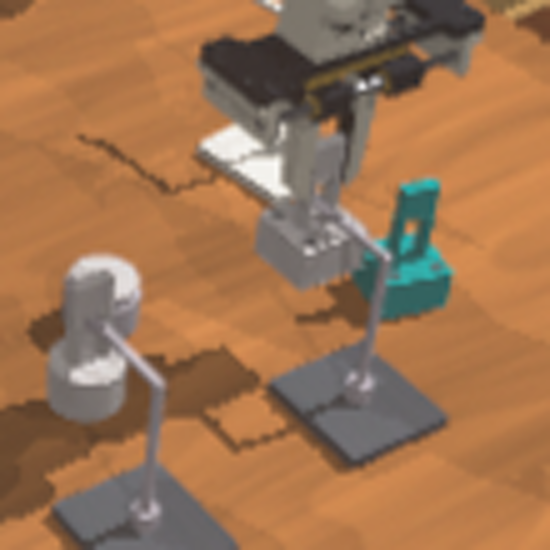

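Both views show the guide raised, with foot top at 0.127, the expected +22 mm. The hook is mid-window and the wrist reads about 2.8 N down. Backing off along the stand's -x, which is tool +z.

Request:
send_rows:
  deltas: [0.005,0,0,0.012,0,0.005,0,0,0.03,0,0.005,0,0,0.05,0,0.005,0,0,0.07,0,0.005,0,0,0.085,0,0.005,0,0,0.09,0,0.005,0,0,0.09,0,0.005,0,0,0.09,0]

```text
time: 4.55
tool_pos: [0.4059, 0.3105, 0.1578]
tcp_rot: [-1.571, -0.0, 1.516]
contact_force: [0.6, -0.1, -2.4]
opening: 0.0298
```

Run:
```python
from h import *
for n,b in(('scene',(120,250,240,450)),('side',(130,290,180,380))):
    c=cam(n);save(cv2.resize(c['image'][b[0]:b[1],b[2]:b[3]],None,fx=3.5,fy=3.5,interpolation=2),n+'4.png')
```

```text
(no output)
```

View pics/side4.png

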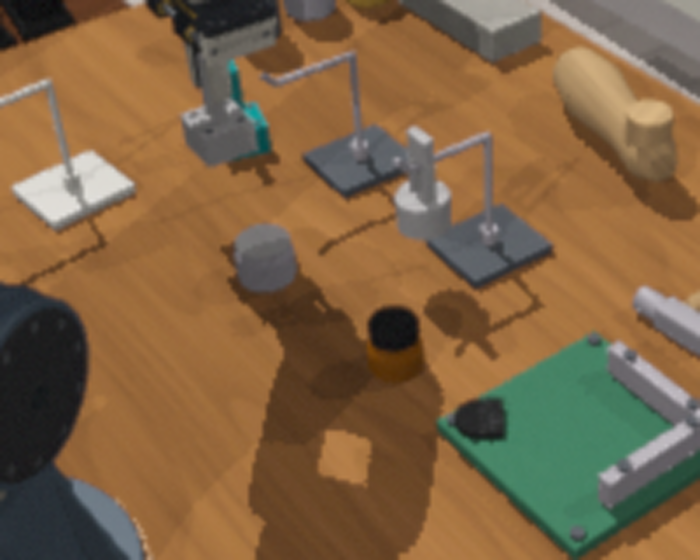

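Request:
send_rows:
  deltas: [0.005,0,-0.03,0,0,0.005,0,-0.07,0,0,0.005,0,-0.105,0,0,0.005,-0.025,-0.12,-0.005,0,0.005,-0.06,-0.12,-0.013,-1,0.005,-0.1,-0.12,-0.022,-2,0.005,-0.14,-0.12,-0.03,-2,0.005,-0.18,-0.12,-0.039,-2]

```text
time: 5.45
tool_pos: [0.4346, 0.1268, 0.2777]
tcp_rot: [-1.571, -0.0, 1.55]
contact_force: [1.3, -0.0, -2.5]
opening: 0.0299
```

```bash
python3 -c "
from h import *
s=env.read_state();p=s['tool_pos'];y=s['tcp_rot'][2];d=np.array([.485,-.185])-p[:2]
print(p,s['tcp_rot'],s['opening'],'dx',d@[np.cos(y),np.sin(y)],'dz',d@[-np.sin(y),np.cos(y)])"
```

```text
[0.43456512 0.12675711 0.27772613] [-1.57111478e+00 -2.41820300e-05  1.55045527e+00] 0.029904550081255903 dx -0.3106667909687761 dz -0.05676547501211771
```

Request:
send_rows:
  deltas: [0.005,-0.045,0,-0.008,0,0.005,-0.09,0,-0.016,0,0.005,-0.135,0,-0.024,0,0.005,-0.18,0,-0.032,0,0.005,-0.225,0,-0.04,0,0.005,-0.27,0,-0.048,0,0.005,-0.31,0,-0.057,0,0.005,-0.31,0,-0.057,0]

```text
time: 6.25
tool_pos: [0.4855, -0.187, 0.2772]
tcp_rot: [-1.571, 0.001, 1.546]
contact_force: [0.4, 0.3, -2.8]
opening: 0.0297
```

```bash
python3 w.py w5
python3 - <<'E'
from m import *
meas(np.load('/tmp/w5.npz'))
for n in('scene','side'):
    c=cam(n);save(c['image'],n+'5.png');np.savez('/tmp/%s5.npz'%n,img=c['image'],P=c['P'])
E
```

```text
6.25 [ 0.48546426 -0.18702778  0.27720683] [-1.57085703e+00  1.06333516e-03  1.54635499e+00] [ 0.36  0.27 -2.76] 0.029725691591732908
plate 2502 [0.569 0.301] [ 91.332 100.303] 87.995 z 0.0113 mean [0.57  0.295 0.011]
bed 8798 [ 0.48  -0.177] [185.838 184.508] 89.647 z 0.0155 mean [ 0.455 -0.168  0.015]
fence 741 [ 0.497 -0.248] [ 14.235 123.265] 89.691 z 0.0455 mean [ 0.489 -0.248  0.046]
```

View pics/w5.png

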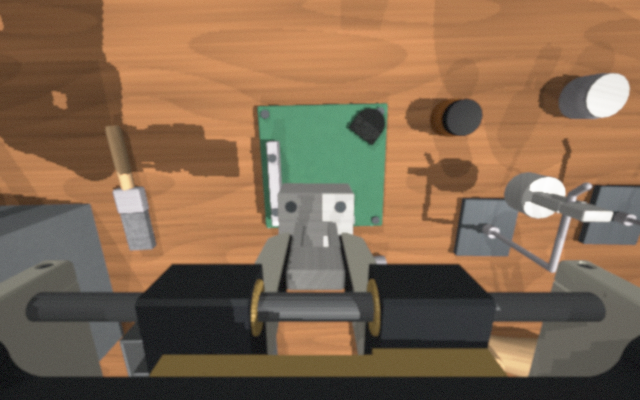

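View pics/side5.png

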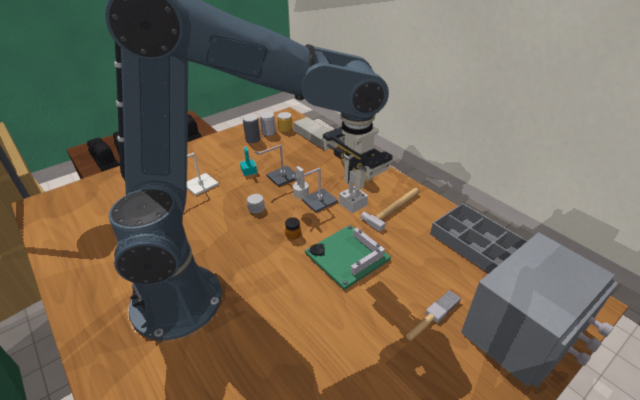

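Run:
```python
from m import *
def pca(Q):
    v=cv2.fitLine(Q[:,:2].astype(np.float32),cv2.DIST_HUBER,0,.001,.001).ravel();a=np.degrees(np.arctan2(v[1],v[0]));return round((a+90)%180-90,2)
d=np.load('/tmp/w5.npz');P=d['P'];S=cv2.cvtColor(d['img'],cv2.COLOR_RGB2HSV)[...,1]
z=P[...,2];m=(z>.04)&(z<.052)&(P[...,0]>.42)&(P[...,0]<.57)&(P[...,1]>-.26)&(P[...,1]<-.235);Q=P[m];print('side fence wrist',m.sum(),pca(Q),Q.min(0),Q.max(0))
m=(z>.24)&(z<.255)&(abs(P[...,0]-.485)<.04)&(abs(P[...,1]+.187)<.04)&(S<70)
Q=P[m];print('foot',len(Q),rect(Q[:,:2]),np.median(Q[:,2]))
for n in('scene','side'):
    d=np.load('/tmp/%s0.npz'%n);P=d['P'];z=P[...,2]
    m=(z>.04)&(z<.052)&(P[...,0]>.42)&(P[...,0]<.545)&(P[...,1]>-.27)&(P[...,1]<-.235);print(n,'side',m.sum(),pca(P[m]),np.median(P[m],0))
    m=(z>.04)&(z<.052)&(P[...,0]>.54)&(P[...,0]<.57)&(P[...,1]>-.24)&(P[...,1]<-.12);print(n,'far',m.sum(),pca(P[m]),np.median(P[m],0))
```

```text
side fence wrist 734 -1.68 [ 0.43584043 -0.25513444  0.04061745] [ 0.55911737 -0.24059893  0.05098817]
foot 3367 (array([ 0.47935742, -0.18764639]), (56.109130859375, 42.39677810668945), 87.9586410522461) 0.24693134551246845
scene side 126 1.21 [ 0.49319824 -0.24992991  0.04667114]
scene far 159 -89.46 [ 0.55521333 -0.18851877  0.0458685 ]
side side 176 -0.88 [ 0.48680806 -0.25121585  0.04612698]
side far 136 89.52 [ 0.54832852 -0.18831021  0.04621108]
```

Request:
send_rows:
  deltas: [0.005,0,0.035,0,-0.7,0.005,-0.002,0.08,-0.003,-0.7,0.005,-0.004,0.12,-0.005,-0.7,0.005,-0.004,0.155,-0.005,-0.7,0.005,-0.004,0.178,-0.005,-0.7,0.005,-0.004,0.188,-0.005,-0.7,0.005,-0.004,0.188,-0.005,-0.7]

```text
time: 7.1
tool_pos: [0.4897, -0.1858, 0.0891]
tcp_rot: [-1.569, -0.001, 1.564]
contact_force: [0.6, 0.7, -2.5]
opening: 0.0298
```

```bash
python3 w.py w6
python3 - <<'E'
from h import *
for n,b in(('scene',(190,290,220,360)),('side',(200,300,290,420))):
    c=cam(n);save(cv2.resize(c['image'][b[0]:b[1],b[2]:b[3]],None,fx=5,fy=5,interpolation=2),n+'6.png')
E
```

```text
7.1 [ 0.48965471 -0.18580098  0.08912265] [-1.56937148e+00 -7.56448671e-04  1.56368640e+00] [ 0.62  0.66 -2.51] 0.029774636204765392
```

View pics/w6.png

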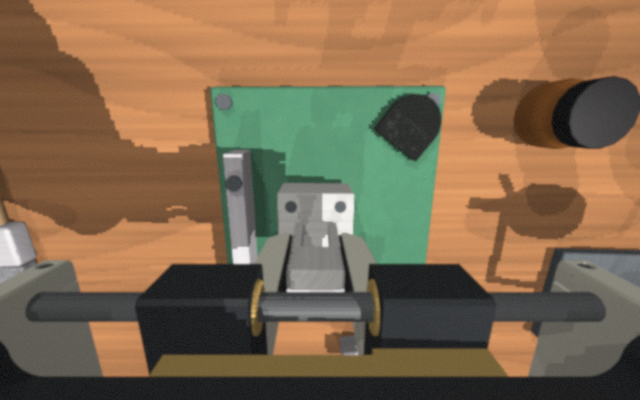

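View pics/side6.png

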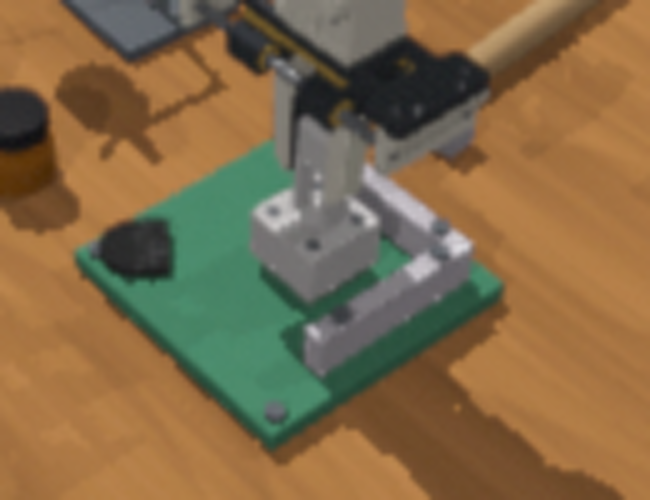

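The guide hangs just over the bed in the corner: foot at wrist (315,215), clear of both fences and the heel lift. Lowering it slowly to contact.

Request:
send_rows:
  deltas: [0.005,0,0.002,0,0,0.005,0,0.004,0,0,0.005,0,0.006,0,0,0.005,0,0.007,0,0,0.005,0,0.007,0,0]

```text
time: 7.75
tool_pos: [0.4898, -0.1867, 0.0825]
tcp_rot: [-1.57, -0.0, 1.563]
contact_force: [0.1, 0.3, -2.9]
opening: 0.0299
```

Request:
send_rows:
  deltas: [0.005,0,0.001,0,0,0.005,0,0.002,0,0,0.005,0,0.002,0,0]

```text
time: 8.05
tool_pos: [0.4902, -0.1868, 0.0818]
tcp_rot: [-1.571, 0.0, 1.563]
contact_force: [-5.2, 2.6, 13.1]
opening: 0.0301
```

Request:
send_rows:
  deltas: [0.005,0,-0.001,0,0,0.005,-0.003,-0.001,-0.003,0,0.005,-0.007,-0.001,-0.007,0,0.005,-0.011,-0.001,-0.011,0,0.005,-0.015,-0.001,-0.015,0,0.005,-0.018,-0.001,-0.018,0,0.005,-0.02,-0.001,-0.02,0,0.005,-0.02,-0.001,-0.02,0]

```text
time: 8.85
tool_pos: [0.5105, -0.2075, 0.0818]
tcp_rot: [-1.572, 0.001, 1.563]
contact_force: [0.5, -0.6, 3.3]
opening: 0.0296
```

Request:
send_rows:
  deltas: [0.005,0,0,-0.002,0,0.005,0,0,-0.003,0,0.005,0,0,-0.004,0,0.005,0,0,-0.004,0]

```text
time: 9.25
tool_pos: [0.514, -0.2072, 0.0818]
tcp_rot: [-1.571, 0.0, 1.563]
contact_force: [-2.6, -0.9, 5.0]
opening: 0.0299
```

Request:
send_rows:
  deltas: [0.005,0,0,-0.001,0,0.005,0,0,-0.001,0]

```text
time: 9.45
tool_pos: [0.5148, -0.2072, 0.0818]
tcp_rot: [-1.571, 0.0, 1.563]
contact_force: [-3.1, 0.4, 5.1]
opening: 0.0295
```

Request:
send_rows:
  deltas: [0.005,0,0,-0.001,0,0.005,0,0,-0.002,0,0.005,0,0,-0.002,0]

```text
time: 9.75
tool_pos: [0.5164, -0.2071, 0.0818]
tcp_rot: [-1.57, 0.0, 1.563]
contact_force: [-4.7, -0.5, 8.2]
opening: 0.0299
```

```bash
python3 w.py w7
cat > fm.py <<'E'
from h import *
import sys
def go(tag):
    for n,b in(('scene',(190,290,220,360)),('side',(200,300,290,420))):
        c=cam(n);save(cv2.resize(c['image'][b[0]:b[1],b[2]:b[3]],None,fx=6,fy=6,interpolation=2),n+tag+'.png')
        np.savez('/tmp/%s%s.npz'%(n,tag),img=c['image'],P=c['P'])
        P=c['P'];z=P[...,2];S=cv2.cvtColor(c['image'],cv2.COLOR_RGB2HSV)[...,1]
        m=(z>.0485)&(z<.058)&(abs(P[...,0]-.51)<.045)&(abs(P[...,1]+.207)<.045)&(S<60)
        Q=P[m];
        A=np.c_[Q[:,:2]-Q[:,:2].mean(0),np.ones(len(Q))];k=np.linalg.lstsq(A,Q[:,2],rcond=None)[0]
        r=cv2.minAreaRect((Q[:,:2]*1000).astype(np.float32))
        print(n,'foot',len(Q),r,'zfit slope/mean',k)
go(sys.argv[1])
E
python3 fm.py 7
```

```text
9.75 [ 0.51641013 -0.20713849  0.08178767] [-1.56987007e+00  2.84857660e-04  1.56307353e+00] [-4.72 -0.48  8.2 ] 0.029921999275779453
scene foot 225 ((520.9867553710938, -207.68560791015625), (67.35954284667969, 87.6357421875), 0.19858577847480774) zfit slope/mean [-0.0219724   0.01740259  0.05216058]
side foot 223 ((512.4235229492188, -215.60589599609375), (71.55189514160156, 81.66732025146484), 88.78129577636719) zfit slope/mean [0.0127183  0.01756615 0.05211655]
```

View pics/side7.png

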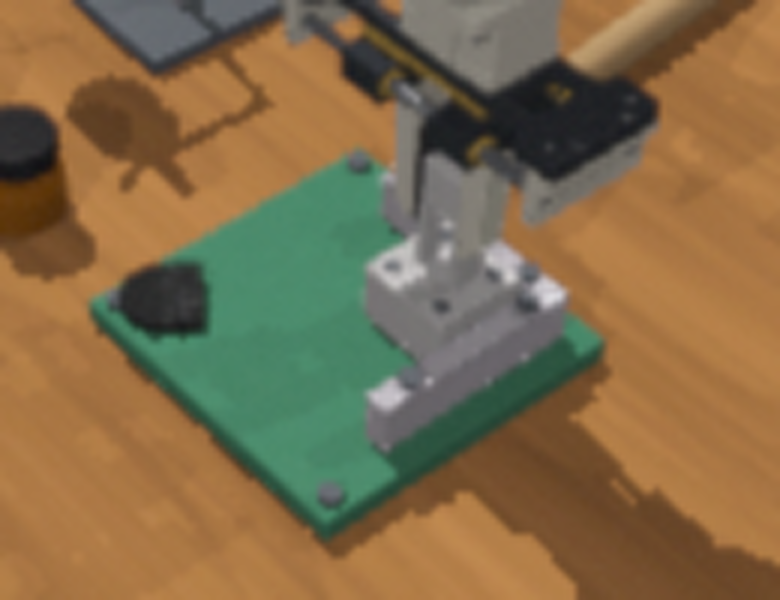

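View pics/scene7.png

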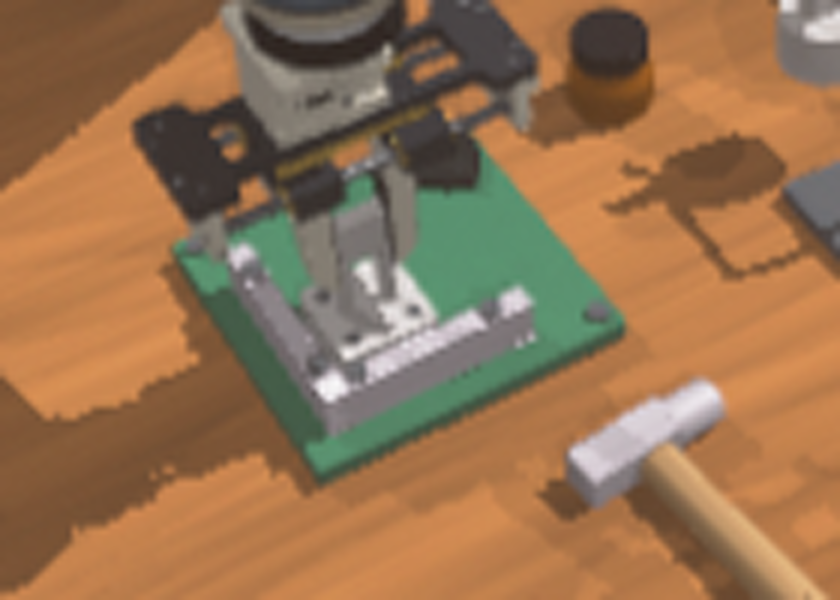

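View pics/w7.png

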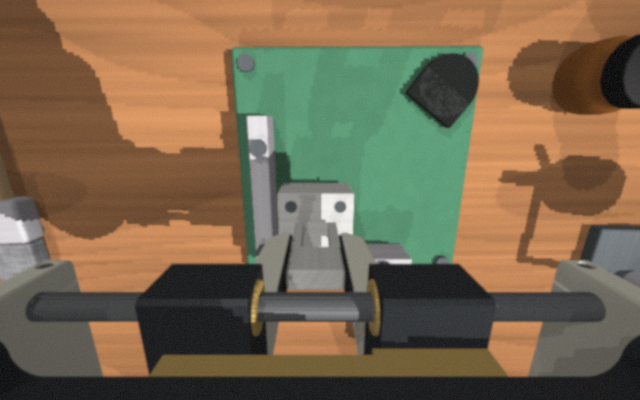

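```bash
cat > tm.py <<'E'
import sys
from h import *
a=np.load('/tmp/w6.npz')['img'];b=np.load('/tmp/%s.npz'%sys.argv[1])['img']
g=lambda i:cv2.resize(cv2.cvtColor(i,cv2.COLOR_RGB2GRAY),None,fx=8,fy=8,interpolation=cv2.INTER_CUBIC)
for (v0,v1,u0,u1) in ((196,218,281,301),(196,218,329,350),(222,240,308,326)):
    t=g(a[v0:v1,u0:u1]);s=g(b[v0-8:v1+8,u0-8:u1+8]);r=cv2.matchTemplate(s,t,cv2.TM_CCOEFF_NORMED);_,q,_,l=cv2.minMaxLoc(r)
    print('du,dv px',l[0]/8-8,l[1]/8-8,round(q,3))
E
python3 tm.py w7
```

```text
du,dv px 0.0 0.0 0.994
du,dv px -0.125 0.0 0.998
du,dv px -1.125 -0.875 0.948
```

Request:
send_rows:
  deltas: [0.005,0,-0.0006,0,0,0.005,0,-0.0006,0,0]

```text
time: 10.1
tool_pos: [0.5164, -0.2069, 0.0819]
tcp_rot: [-1.57, -0.0, 1.563]
contact_force: [-2.4, -0.6, -0.6]
opening: 0.0297
```

Request:
send_rows:
  deltas: [0.005,0,0,-0.0005,0,0.005,0,0,-0.0005,0]

```text
time: 10.3
tool_pos: [0.5165, -0.2069, 0.0819]
tcp_rot: [-1.569, -0.0, 1.563]
contact_force: [-5.2, -1.1, 0.8]
opening: 0.0296
```

Fence_far contact: the commanded advance now mostly becomes force, with Fx at -5 N. Sliding toward fence_side.

Request:
send_rows:
  deltas: [0.005,-0.001,0,0,0,0.005,-0.002,0,0,0,0.005,-0.003,0,0,0,0.005,-0.004,0,0,0,0.005,-0.004,0,0,0]

```text
time: 10.8
tool_pos: [0.5165, -0.2102, 0.0819]
tcp_rot: [-1.569, -0.001, 1.563]
contact_force: [-4.6, 3.1, 3.2]
opening: 0.0298
```

Request:
send_rows:
  deltas: [0.005,-0.001,0,0,0,0.005,-0.001,0,0,0]

```text
time: 11.0
tool_pos: [0.5165, -0.2112, 0.0819]
tcp_rot: [-1.569, -0.001, 1.563]
contact_force: [-4.3, 3.1, 2.5]
opening: 0.0296
```

Request:
send_rows:
  deltas: [0.005,-0.001,0,0,0,0.005,-0.001,0,0,0]

```text
time: 11.2
tool_pos: [0.5165, -0.2122, 0.0819]
tcp_rot: [-1.569, -0.001, 1.563]
contact_force: [-4.6, 2.6, 1.7]
opening: 0.0296
```

Request:
send_rows:
  deltas: [0.005,-0.001,0,0,0,0.005,-0.001,0,0,0]

```text
time: 11.4
tool_pos: [0.5165, -0.2126, 0.0819]
tcp_rot: [-1.569, -0.002, 1.563]
contact_force: [-4.8, 6.9, 4.8]
opening: 0.03
```

Request:
send_rows:
  deltas: [0.005,-0.0003,-0.0002,-0.0004,0,0.005,-0.0003,-0.0002,-0.0004,0,0.005,-0.0003,-0.0002,-0.0004,0,0.005,-0.0003,-0.0002,-0.0004,0]

```text
time: 11.8
tool_pos: [0.5166, -0.2127, 0.082]
tcp_rot: [-1.568, -0.003, 1.563]
contact_force: [-5.4, 7.6, 4.9]
opening: 0.0299
```

```bash
python3 w.py w8; python3 tm.py w8; python3 fm.py 8
```

```text
11.8 [ 0.51656843 -0.21267565  0.08198633] [-1.56782116 -0.00288172  1.56294159] [-5.41  7.61  4.93] 0.02987680249203855
du,dv px 0.0 0.0 0.996
du,dv px 0.125 -0.125 0.998
du,dv px -0.375 -0.375 0.949
scene foot 220 ((520.9243774414062, -218.642822265625), (64.10645294189453, 66.82044982910156), 3.0325064659118652) zfit slope/mean [-0.00775739  0.01572829  0.05231304]
side foot 219 ((511.4462890625, -217.564208984375), (65.23590850830078, 83.98487091064453), 85.96060943603516) zfit slope/mean [0.00107332 0.00872133 0.05223806]
```

View pics/side8.png

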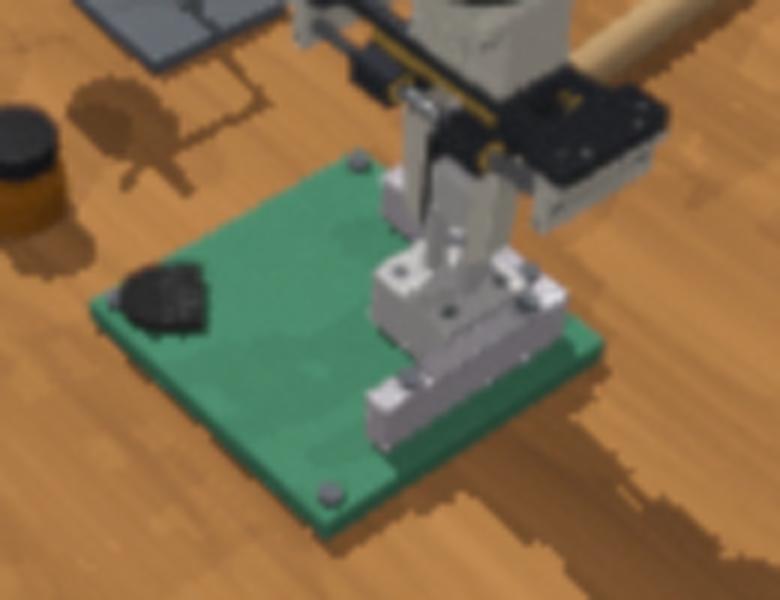

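View pics/scene8.png

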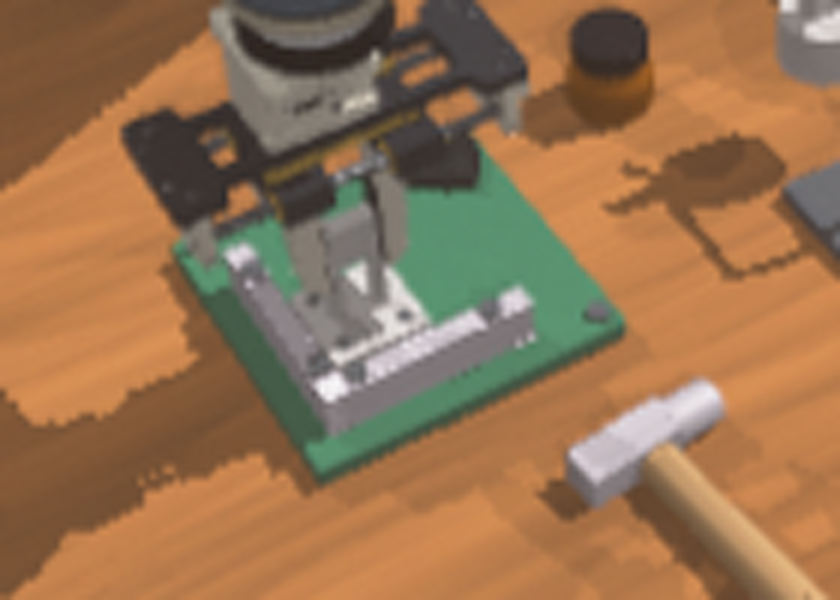

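View pics/w8.png

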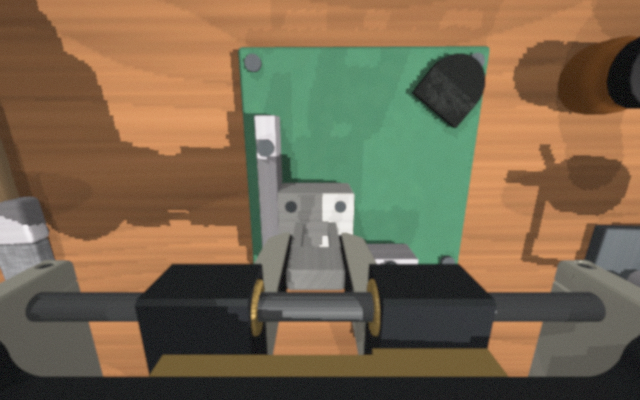

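Request:
send_rows:
  deltas: [0.005,0,0,-0.0003,0,0.005,0,0,-0.0005,0,0.005,0,0,-0.0005,0,0.005,0,0,-0.0005,0,0.005,0,0,-0.0005,0,0.005,0,0,-0.0005,0]

```text
time: 12.55
tool_pos: [0.5167, -0.2127, 0.082]
tcp_rot: [-1.567, -0.003, 1.563]
contact_force: [-7.5, 7.9, 6.2]
opening: 0.0299
```

Request:
send_rows:
  deltas: [0.005,0,0,0,0,0.005,0,0,0,0,0.005,0,0,0,0,0.005,0,0,0,0,0.005,0,0,0,0,0.005,0,0,0,0,0.005,0,0,0,0,0.005,0,0,0,0]

```text
time: 13.35
tool_pos: [0.5167, -0.2127, 0.082]
tcp_rot: [-1.567, -0.003, 1.563]
contact_force: [-7.2, 7.0, 6.8]
opening: 0.0301
```

```bash
python3 w.py w9; python3 tm.py w9
python3 - <<'E'
from m import *
d=np.load('/tmp/w9.npz');P=d['P'];S=cv2.cvtColor(d['img'],cv2.COLOR_RGB2HSV)[...,1];z=P[...,2]
v,u=np.mgrid[:400,:640]
m=(z>.047)&(z<.058)&(u>279)&(u<354)&(v>180)&(v<240)&(S<60);Q=P[m]
A=np.c_[Q[:,:2]-Q[:,:2].mean(0),np.ones(len(Q))]
print('foot',rect(Q[:,:2]),np.median(Q[:,2]),'slope',np.linalg.lstsq(A,Q[:,2],rcond=None)[0],Q.min(0),Q.max(0))
m=(z>.04)&(z<.052)&(u<277)&(u>240)&(v>100)&(v<232)&(S<60);Q=P[m];print('side fence',rect(Q[:,:2]),Q.min(0),Q.max(0))
m=(z>.04)&(z<.052)&(u>360)&(u<430)&(v>235)&(v<275)&(S<60);Q=P[m];print('far fence',rect(Q[:,:2]),Q.min(0),Q.max(0))
E
python3 - <<'E'
import sys;sys.path.insert(0,'.')
from h import *
for i in range(3):
    c=cam('scene');s=c['s'];print(s['time'],s['tool_pos'].round(4),s['contact_force'].round(1),s['ft_torque'].round(2))
save(c['image'],'scene9.png')
E
```

```text
13.35 [ 0.51668277 -0.21269969  0.08200957] [-1.56691835 -0.00294432  1.56314001] [-7.21  6.98  6.8 ] 0.030058919963692712
du,dv px 0.0 -0.125 0.996
du,dv px 0.125 -0.125 0.998
du,dv px -0.375 -0.375 0.951
foot (array([ 0.50754196, -0.21253792]), (54.67875289916992, 37.195308685302734), 88.60444641113281) 0.05178603678736447 slope [0.01542136 0.00419113 0.05179244] [ 0.48904968 -0.24019649  0.04700163] [ 0.52618797 -0.18531681  0.05795951]
side fence (array([ 0.47877509, -0.24832892]), (14.211995124816895, 86.11804962158203), 89.50834655761719) [ 0.43569046 -0.25540015  0.04015247] [ 0.5218656  -0.24094069  0.05119502]
far fence (array([ 0.54708893, -0.14899121]), (34.61091613769531, 4.421980381011963), 89.47261047363281) [ 0.54490042 -0.16628603  0.04006898] [ 0.54943434 -0.13167926  0.04933711]
13.4 [ 0.5167 -0.2127  0.082 ] [-7.6  6.8  6. ] [1.56 1.44 0.28]
13.45 [ 0.5167 -0.2127  0.082 ] [-8.1  7.4  6.8] [1.52 1.47 0.33]
13.5 [ 0.5167 -0.2127  0.082 ] [-8.1  6.8  6.1] [1.57 1.49 0.24]
```

View pics/scene9.png

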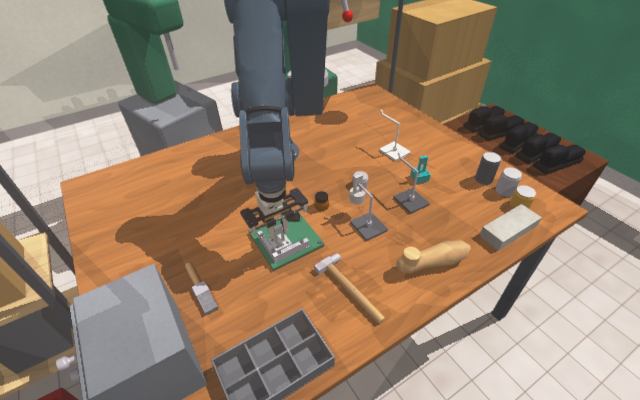

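The foot is flush at the seat: its top is at 0.052, and its edges are within 1 mm of both fence faces. Forces are steady and the bystanders are where they were, so I'm handing in.

```bash
python3 -c "
from h import *
print(env.close_job());s=env.read_state();print(s['time'],s['tool_pos'],s['contact_force'],s['opening'])"
```

```text
the job is handed in; nothing more can be done
None
the job is handed in; nothing more can be done
```

I took the square-footed guide off its hook, stood it on the fixture's bed and slid it into the corner. I handed in at about 13.5 s, still gripping it and pushing against both fences. The hand-in gives no verdict, so what follows is from my own readings just before it.

- **Lift-off:** I gripped the handle across its 30 mm width, raised it 22 mm and backed it 90 mm along the stand's -x. The pictures showed it clear of the hook.
- **Position:** The foot's top was at z ≈ 0.052 m, as expected for a foot flat on the bed. Its -y edge was within about 1 mm of the side fence face. Its -x edge put it about 28 mm from the far fence face.
- **Alignment:** The foot was about 1° (0.016 rad) off square to the fences. In the wrist images it had not tilted in the grip.
- **Forces:** The wrist force was steady at about -8 N in x, +7 N in y and 6 N upward. After allowing for friction, I estimate about 3–4 N or more on each fence. The opening stayed at 30 mm at the fixed grip.
- **Bystanders:** All were in their places in the last scene view, checked by eye only.
- **Checks that disagreed:** Estimates of the fixture's yaw from different views varied by about ±1.5°, inside the tolerance. The foot-outline check from the fixed cameras was spoilt by fence pixels, so I relied on the wrist view.

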